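Clamp the label-tape dispenser with its ring collar

ROBOT

A 6-joint arm with a two-finger parallel gripper is mounted at the origin on the work surface. World frame = base frame: x ahead of the robot, y to its left, z up, the work surface at z = 0. Lengths are in mm, angles in degrees, forces in N, time in s.
With the tool pointing down it reaches from about 300 to 850 mm from the base axis. Payload 4.2 kg.
Tool frame: the origin (TCP) lies between the finger pads; the fingertips stand 14 mm ahead of it and the grasp point (between the pads) lies 5 mm behind it (env.finger_overhang is the distance from the TCP to the fingertips, in mm); z points along the fingers, y is the line along which they close (so a half turn about z gives the same grasp; the last joint's range is limited). The gripper opens to 91 mm and grips with 3 to 60 N. Pads are 32 mm wide; open, the fingers measure 118 mm over their backs; the gripper's body (76 mm by 178 mm) begins 60 mm behind the grasp point.
Start: joints at [-74.485, 18.312, 89.639, -0, 72.044, -1.146], TCP at [164.866, -550.873, 227.976] pointing down, gripper open.
Joint ranges: [-177.97, 177.97], [-48.28, 115.42], [12.27, 149.76], [-77.06, 257.06], [2.81, 150.46], [-146.56, 146.56]. Speed limits (degrees/s): [147.25, 147.25, 180, 180, 180, 180].

INTERFACE

Orientations are given as [roll, pitch, yaw] about the fixed x, y, z axes, in that order (R = Rz(yaw) Ry(pitch) Rx(roll)).
In Python, from workcell import status, cams, env, finder gives the robot as it stands.
- The arm moves only by the tool apply_moves, never from a script. Its argument "increments" is a list of rows, each a list of 7 numbers: the opening, from -1 (shut) to 1 (fully open), then the shift along the world's x, y, z in m, then the turn, a rotation vector about the world's x, y, z in degrees. In form: [[gripper, x, y, z, ax, ay, az], ...]. A call has 1 to 5 rows; each row shifts and turns the commanded pose from where the row before left it; what a row does not reach is not made up. A row lasts 1/12 s, in which the tool goes at most 41.7 mm and 7.16 degrees, less where a joint would pass 70% of its speed; a pose out of reach is approached as far as the arm can. A call with a gripper value outside its range is refused whole. The fingers move at their own pace and stop on an object; "newtons" is the grip in N (left out, the last holds). Time passes only in rows, so rows that do not move let the fingers close. It gives the time, the measured TCP pose, the force, the opening and the grip force at its end, in the units of the state.
- status.state(): the state, without advancing time (a new reading comes with each control period).
- cams.grab_frame(name): name is "scene" or "top" or "wrist"; returns a dict with "color" (384x512x3 uint8, red, green, blue), "intrinsics" (3x3 intrinsics, pixels), "k1" (the pictures are not rectified: a ray, as slopes to the right and down, at radius r is drawn at 1 + k1 r^2 times it, then the intrinsics apply), "R" (3x3) and "t" (3): a world point X has camera coordinates R X + t. Camera axes: x right, y down, z forward; pixel columns grow to the right and rows downward; lengths in mm; the calibration is good to about 2 mm. A picture is of the moment at which its call begins. There is no depth.
- env.job_done(): hands the job in; it is judged then, once.
Trained networks look in the newest picture that a camera, given by its name, has taken for a name from the list of things; names that differ only in an ending like _2 or _b are one class to them, and where a whole thing is asked for, a point or a joint stands for the part that bears it (a point fixed in the world has none). Each returns a list of dicts, best first, with "score" (0 to 1); they miss things now and then, are a little off and sometimes report something else, mostly with a low value. They report only what shows in the picture. A call takes as long as a camera call. They do not tell look-alikes from the thing itself.
- finder.boxes_of(query, camera): "rect" ([left, top, width, height] in pixels, round what is visible of it).
- finder.trace(query, camera): "pixels" (384x512 bool, what is visible of it) and "rect" ([left, top, width, height] in pixels, round what is visible of it).
The state is a dict: "time_s": time; "qpos": joint angles; "qvel": joint speeds; "effort": joint torques, N m; "ee_pos": TCP position; "ee_rot": TCP orientation; "force": force on the tool from outside, world axes, zero at the start; "torque": the same for the moment, N m; "gripper_width": finger opening in mm; "gripper_force": force on a finger pad.
Only numpy, scipy, OpenCV 4.12 (cv2) and the standard library are available. Lean on these libraries where they do the work, as an engineer would, in place of code of your own. Each camera call takes 0.05 s, during which the arm holds its last target. There are 200 camera calls.

TASK

Clamp the label-tape dispenser down: take the red-handled bar from its holder, put it in the holes of the blue threaded collar and turn the collar clockwise, moving the bar from hole to hole, until the collar is hand-tight on the dispenser's base plate, without forcing it. Turn the collar only with the bar, leave the dispenser and everything else on the counter where they are, and stand the bar back in its holder.

Things in the scene. Friction and masses are not known exactly. Their poses are not given: they have to be found in the camera images.
- dispenser: Label-tape dispenser, 1.5 kg, on the counter between low aluminium stops (1.5 mm play). Origin on the counter, on the collar's axis; its x axis points from the collar to the tape rolls, away from the robot. Grey base plate 12 mm thick, x -75 to 160 mm, y +-72 mm, slotted round the stud. Tape rolls: x from 64 mm on, up to 80 mm high.
- hood_edge (a point): Middle of the front edge, on top, of the dispenser's white hood (underside 56 mm, top 62 mm above the counter). The hood covers the rear of the collar, all from dispenser x = -6 mm on, so the bar can work only in holes on the robot's side: it can swing to about 60 degrees either side of the dispenser's -x direction.
- collar: Blue eight-sided threaded collar, 108 mm across flats, 22 mm thick, on a fixed steel stud of 22 mm that ends 54 mm (+-1) above the counter. Origin at the centre of its underside, z up. Eight square upright holes 14 x 14 mm, open at the top, 17 mm deep (floor 5 mm above the origin), centred 40 mm from the axis at 0, 45, 90 ... degrees from its x axis.
- mark (a point): Centre of the mouth of the collar's hole at 0 degrees (white dot beside it), 22 mm above the collar's origin. Clockwise from above tightens: the collar sinks 3.82 mm per radian. It starts 115 to 200 degrees short of tight. Drag running free: about 5 N pushed at a hole (0.2 N m). It stays where left. A push of over 20 N between bar and collar damages it.
- washer: Black pressure washer, 64 mm in diameter, 4 mm thick, under the collar; sinks with it but does not turn. Origin at the centre of its underside. It comes to bear on worn rubber pads that stand an unknown 0.8 to 4.4 mm above the base plate, so the end must be felt: resistance then climbs steeply, by about 1 N per mm; hand-tight is a push at the hole of 9 to 13 N along the turning direction.
- bar: Bar, 92 mm long, 120 g: steel shank 12 mm in diameter, 31 mm long with a tapered foot (4 mm high, 7 mm across at the tip), then a round red handle 16 mm in diameter and 61 mm long. Origin at the centre of the foot's end; z up along the bar. Starts standing in its holder, foot on the hole's floor.
- bar_grip (a point): Point on the bar's axis, in the red handle, 68 mm above the foot.
- holder: Grey fixed block 60 x 60 x 36 mm with one blind upright hole in the middle of its top, 15 mm in diameter, floor 10 mm above the counter; its play lets the bar lean up to 0.16 rad. Origin under its centre, on the counter. Stands left or right of the dispenser; a clear pen cup stands on the other side.
- pencup: Clear cup with pens, 72 mm in diameter, pens reach 135 mm; fixed; leave it alone.
- roll_pink: Loose pink tape roll, 64 mm in diameter, 19 mm high; leave it alone.
- roll_blue: Loose blue tape roll, 64 mm in diameter, 19 mm high; leave it alone.
- jar: Loose specimen jar, 56 mm in diameter, 75 mm high; leave it alone.
- gauze: Loose white gauze box, 110 x 70 x 50 mm; leave it alone.
- marker: Loose marker pen lying down, about 140 mm long, 14 mm thick; leave it alone.
Things that resemble listed ones, but are neither listed nor needed, are in the scene too. What is shaped like the part that bears collar but purple is not meant.

How it is judged (in metres and radians):
On the way, in this order (a step that is already met when the one before it is completed fails the run):
1. the collar is turned with the bar standing in a hole (the starting hole 0 has moved over 20 mm) (z of bar in the frame of collar below 0.018 m and horizontal distance between bar and collar below 0.05 m and distance of mark from where it was at the start of the episode above 0.02 m), for 0.1 s.
2. the bar is lifted out of the collar to move to another hole (z of bar in the frame of collar above 0.022 m), for 0.1 s.
3. with the bar in a hole again, the collar is tightened on the base plate's pads (washer presses with over 30 N) (z of bar in the frame of collar below 0.018 m and horizontal distance between bar and collar below 0.05 m and contact force between washer and dispenser above 30 N), for 0.1 s.
At the end, for the whole second after the job is handed in: The washer under the collar presses on the pads of the base plate with more than 25 N; the bar stands in its holder's hole (foot within 8 mm of its middle and 6 mm of its floor, tilt under 0.25 rad), released and at rest; the dispenser is within 6 mm of where it stood (contact force between washer and dispenser above 25 N and horizontal distance between bar and holder below 0.008 m and height (world z) of bar below 0.016 m and angle between bar's own z axis and vertical below 0.25 rad and linear speed of bar below 0.02 m/s and distance of dispenser from where it was at the start of the episode below 0.006 m); the robot touches nothing.
It fails at once if the bar pushes the collar with more than 20 N (contact force between bar and collar above 20 N).
It fails at once if the robot itself touches the collar with more than 2 N (contact force between the arm and collar above 2 N).
It fails at once if the fingers touch the collar with more than 2 N (contact force between the fingers and collar above 2 N).
It fails at once if the dispenser is pushed more than 10 mm (distance of dispenser from where it was at the start of the episode above 0.01 m).
It fails at once if a bystander is moved more than 15 mm (distance of any of roll_pink, roll_blue, jar, gauze, marker from where it was at the start of the episode above 0.015 m).
It also fails if it takes over 72 s, if anything falls off the work surface, if the arm or the gripper's body presses on something with over 40 N, if the wrist force passes 120 N, or if a joint passes its speed limit or range.

## Working session

There is one attempt and no reset: what is moved stays moved. The work goes in short steps, Python scripts to look and compute and a tool call to move; the robot and the scene stay as the last step left them, time stands still between calls to the robot, and variables do not carry over. Pictures are saved under pics/ and viewed, at most 10 in all, crops included, and the job is handed in when it is done.

Besides the shell and the picture viewer there is one more tool, called after ">>>" by a JSON object that holds its "name" and its "arguments". apply_moves: Moves the arm, as the interface text tells. Its arguments: {"type":"object","properties":{"increments":{"type":"array","items":{"type":"array","items":{"type":"number"}}},"newtons":{"type":"number"}},"required":["increments"]}

```bash
mkdir -p pics; cat > h.py <<'E'
import numpy as np, cv2
from workcell import status,cams,env,finder
def ray(f,u,v):
    K=f['intrinsics'];x=np.array([(u-K[0][2])/K[0][0],(v-K[1][2])/K[1][1]]);y=x.copy()
    for _ in range(20): y=x/(1+f['k1']*(y@y))
    R=np.array(f['R']);d=R.T@np.array([y[0],y[1],1]);return -R.T@np.array(f['t']),d
def atz(f,u,v,z):
    o,d=ray(f,u,v);return o+d*(z-o[2])/d[2]
def proj(f,X):
    c=np.array(f['R'])@np.array(X,float)+np.array(f['t']);s=c[:2]/c[2];s=s*(1+f['k1']*(s@s))
    K=f['intrinsics'];return K[0][0]*s[0]+K[0][2],K[1][1]*s[1]+K[1][2]
def save(f,n,crop=None,k=1):
    im=f['color'][:,:,::-1]
    if crop: l,t,w,h=crop;im=im[t:t+h,l:l+w]
    cv2.imwrite('pics/'+n,cv2.resize(im,None,fx=k,fy=k,interpolation=cv2.INTER_CUBIC))
E
python3 - <<'E'
from h import *
import numpy as np
ims=[]
for c in ['scene','top']:
    f=cams.grab_frame(c);ims.append(f['color'][:,:,::-1])
    o=-np.array(f['R']).T@np.array(f['t']);print(c,o.round(),f['k1'])
    for q in ['dispenser','hood_edge','collar','mark','washer','bar','bar_grip','holder','pencup','jar','gauze','marker','roll_pink','roll_blue']:
        for r in finder.boxes_of(q,c)[:3]:
            l,t,w,h=r['rect'];p=atz(f,l+w/2,t+h/2,30)
            print(c,q,round(r['score'],2),np.round(r['rect']),p[:2].round())
for i,n in zip(ims,['scene','top']): cv2.imwrite(f'pics/{n}.png',cv2.resize(i,None,fx=1.5,fy=1.5))
print(status.state())
E
```

```text
scene [1354.  -41.  939.] 0.02805401170629049
scene dispenser 0.61 [219. 206.  64.  72.] [621.  -2.]
scene hood_edge 0.62 [216. 206.  66.  72.] [622.  -8.]
scene collar 0.97 [172. 173.  42.  28.] [ 402. -155.]
scene collar 0.63 [224. 200.  40.  13.] [495. -12.]
scene collar 0.6 [227. 155.  38.  34.] [350.   5.]
scene mark 0.79 [178. 168.  31.  36.] [ 397. -155.]
scene mark 0.74 [226. 203.  34.  14.] [505. -16.]
scene mark 0.33 [216. 204.  65.  72.] [613. -10.]
scene washer 0.59 [175. 171.  35.  33.] [ 402. -158.]
scene washer 0.58 [227. 156.  37.  29.] [343.   2.]
scene washer 0.56 [224. 201.  38.  12.] [495. -16.]
scene bar 0.62 [140. 178.  10.  16.] [ 381. -297.]
scene bar_grip 0.43 [144. 176.  10.  22.] [ 389. -284.]
scene holder 0.95 [136. 185.  25.  26.] [ 433. -282.]
scene holder 0.47 [228. 202.  35.  16.] [507.  -7.]
scene pencup 0.96 [332. 159.  26.  42.] [417. 292.]
scene jar 0.82 [ 81. 219.  27.  29.] [ 552. -415.]
scene gauze 0.95 [342. 212.  50.  52.] [639. 300.]
scene marker 0.63 [383. 187.  38.  29.] [518. 430.]
scene roll_pink 0.58 [135. 246.  24.  21.] [ 644. -269.]
s
[... 1352 characters left out ...]
2.  22.  19.] [ 448. -428.]
{'time_s': 1.5, 'qpos': array([-7.44847395e+01,  1.83124748e+01,  8.96392257e+01, -9.41359463e-04,
        7.20447305e+01, -1.14697372e+00]), 'qvel': array([-0.02482333, -0.00695515,  0.03005834, -0.12404878,  0.0489546 ,
        0.07624443]), 'effort': array([ 1.64206667e-03, -4.12346292e+01, -2.32228661e+01,  7.28517375e-02,
        3.78267467e-02, -1.40780921e-05]), 'ee_pos': array([ 164.85767562, -550.87067008,  227.96862538]), 'ee_rot': array([1.79996450e+02, 9.66791123e-04, 1.66625244e+01]), 'force': array([0.16729419, 0.94478349, 0.81176105]), 'torque': array([-0.05711637,  0.00850309,  0.03456238]), 'gripper_force': 0.0, 'gripper_width': 91.06787798210573}
```

View pics/scene.png

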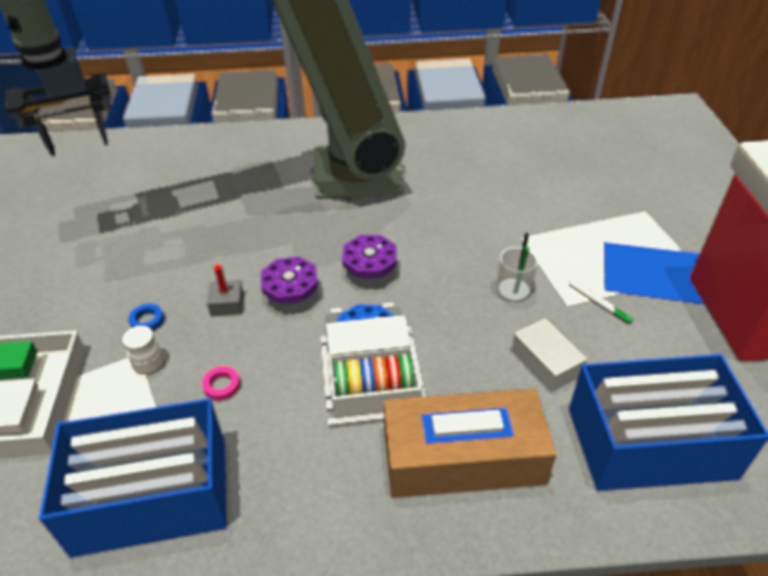

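View pics/top.png

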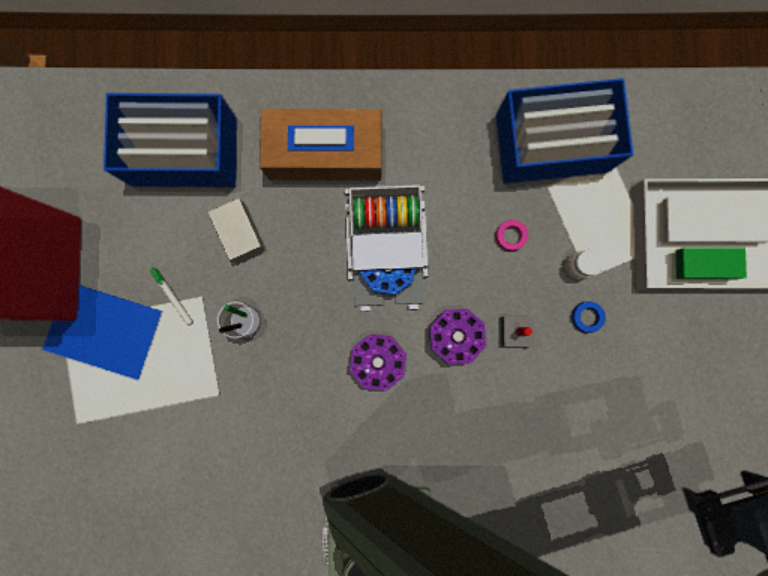

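Candidates for the collar (512x384 top frame): blue at (258,185), part under the white hood; purple at (252,242) and (305,224), decoys. I choose the blue one. For the bar, there is only the red handle at (350,221), in the grey holder at (344,220). Next I'll move above the holder and take a close look.

>>> {"name": "apply_moves", "arguments": {"increments": [[0.0,0.02,0.028,0.012,0,0,-1.67],[0.0,0.02,0.028,0.012,0,0,-1.67],[0.0,0.02,0.028,0.012,0,0,-1.67],[0.0,0.02,0.028,0.012,0,0,-1.67],[0.0,0.02,0.028,0.012,0,0,-1.67]]}}

```text
time_s: 1.92
ee_pos: [265.4, -409.5, 288.6]
ee_rot: [180.0, -0.0, 8.2]
force: [2.1, -0.4, 0.2]
gripper_width: 61.1
gripper_force: 0.0
```

>>> {"name": "apply_moves", "arguments": {"increments": [[0.0,0.02,0.028,0.012,0,0,-1.67],[0.0,0.02,0.028,0.012,0,0,-1.67],[0.0,0.02,0.028,0.012,0,0,-1.67],[0.0,0.02,0.028,0.012,0,0,-1.67],[0.0,0.02,0.028,0.012,0,0,-1.67]]}}

```text
time_s: 2.33
ee_pos: [365.4, -269.3, 348.8]
ee_rot: [180.0, -0.0, -0.1]
force: [0.8, -1.2, 0.2]
gripper_width: 45.6
gripper_force: 0.0
```

```bash
python3 - <<'E'
from h import *
f=cams.grab_frame('wrist');s=status.state()
o=-np.array(f['R']).T@np.array(f['t']);print('cam',o.round(1),'fwd',np.array(f['R'])[2].round(3),'right',np.array(f['R'])[0].round(2),'fx',f['intrinsics'][0][0],f['k1']);print(s['ee_pos'].round(1),s['ee_rot'].round(2),s['qpos'].round(1),s['time_s'],s['force'].round(2))
for q,z in [('bar',100),('bar_grip',78),('holder',36),('collar',50),('mark',50)]:
    for r in finder.boxes_of(q,'wrist')[:2]:
        l,t,w,h=r['rect'];print(q,round(r['score'],2),np.round(r['rect']),atz(f,l+w/2,t+h/2,z).round(1))
save(f,'w1.png',k=1.5)
E
```

```text
cam [ 438.1 -269.6  505.2] fwd [-0.254  0.001 -0.967] right [-0. -1. -0.] fx 279.26787289460043 -0.0496362359163672
[ 369.4 -265.4  351.3] [-1.799e+02 -4.500e-01  8.000e-02] [-37.4   3.8  90.7   0.4  85.2  52.5] 2.3833 [3.8  3.75 1.49]
bar_grip 0.5 [260. 127.  12.   7.] [ 423.8 -282.8   78. ]
holder 0.57 [246. 110.  34.  39.] [ 423.3 -280.1   36. ]
collar 0.8 [ 59. 133.  68.  72.] [361.6   6.   50. ]
collar 0.57 [149. 103.  74.  68.] [ 411.7 -154.3   50. ]
mark 0.87 [150. 103.  72.  72.] [ 408.9 -154.7   50. ]
mark 0.77 [ 60. 135.  69.  68.] [360.6   3.1  50. ]
```

View pics/w1.png

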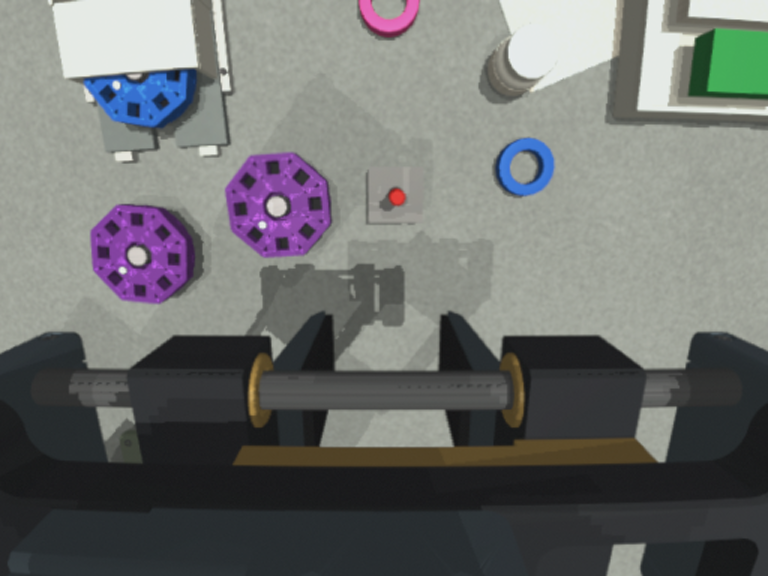

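```bash
python3 - <<'E'
from h import *
f=cams.grab_frame('wrist');c=f['color'].astype(int)
m=((c[:,:,0]>110)&(c[:,:,1]<70)&(c[:,:,2]<70));m[:,:200]=0;m[:,340:]=0;m[:80]=0;m[200:]=0
v,u=np.nonzero(m);print(len(u),u.min(),u.max(),v.min(),v.max(),u.mean(),v.mean(),atz(f,u.mean(),v.mean(),100).round(1))
r=finder.trace('holder','wrist')[0];v,u=np.nonzero(r['pixels']);h=cv2.minAreaRect(np.c_[u,v].astype(np.float32));print(h,atz(f,*h[0],30).round(1))
# blue collar: dark holes, white dot
g=f['color'];hs=cv2.cvtColor(g,cv2.COLOR_RGB2HSV)
b=(abs(hs[:,:,0].astype(int)-107)<12)&(hs[:,:,1]>130);b[110:]=0;b[:,160:]=0
v,u=np.nonzero(b);print('blue',u.min(),u.max(),v.min(),v.max())
save(f,'w2.png',(40,30,110,70),7)
E
```

```text
96 258 268 124 135 262.59375 129.72916666666666 [ 423.3 -279.   100. ]
((263.0, 128.0), (38.0, 36.0), 90.0) [ 423.7 -280.9   30. ]
blue 54 128 45 83
```

View pics/w2.png

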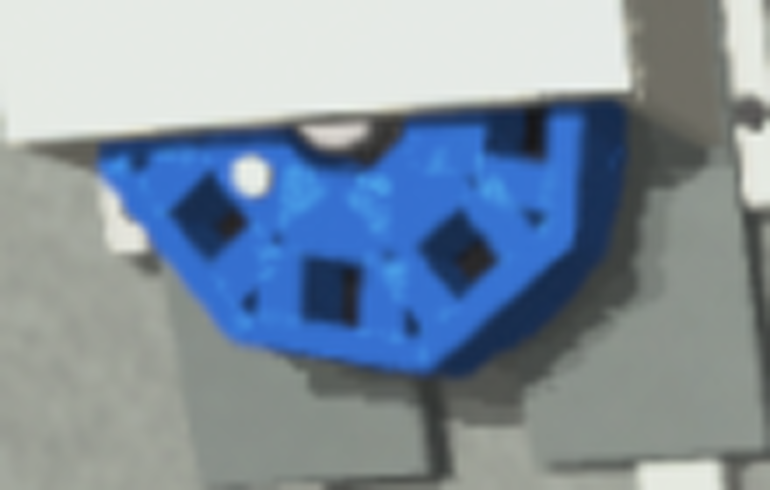

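>>> {"name": "apply_moves", "arguments": {"increments": [[0.0,0.0117,-0.0019,-0.035,0,0,0],[0.0,0.0117,-0.0019,-0.035,0,0,0],[0.0,0.0117,-0.0019,-0.035,0,0,0],[0.0,0.0117,-0.0019,-0.035,0,0,0],[0.0,0.0117,-0.0019,-0.015,0,0,0]]}}

```text
time_s: 3.15
ee_pos: [420.7, -279.9, 188.0]
ee_rot: [-179.7, 0.4, -0.2]
force: [-0.3, 0.6, -0.3]
gripper_width: 45.7
gripper_force: 0.0
```

>>> {"name": "apply_moves", "arguments": {"increments": [[0.0,0,0,0,0,0,0],[0.0,0,0,0,0,0,0]]}}

```text
time_s: 3.32
ee_pos: [422.6, -281.0, 192.2]
ee_rot: [-179.9, 0.1, -0.1]
force: [-1.2, -0.2, 0.1]
gripper_width: 45.2
gripper_force: 0.0
```

```bash
python3 - <<'E'
from h import *
f=cams.grab_frame('wrist');c=f['color'].astype(int);s=status.state()
print(s['ee_pos'].round(1),s['ee_rot'].round(2),s['force'].round(2))
m=((c[:,:,0]>90)&(c[:,:,1]<60)&(c[:,:,2]<60)).astype(np.uint8)
n,_,st,ce=cv2.connectedComponentsWithStats(m)
for i in range(1,n):
    if st[i,4]>30: print(st[i],ce[i].round(1),atz(f,*ce[i],100).round(1),atz(f,*ce[i],70).round(1))
print('proj',[np.round(proj(f,(423.5,-280,z)),1) for z in (41,102)])
save(f,'w3.png',k=1.2)
E
```

```text
[ 423.  -281.2  193.5] [ 1.7998e+02 -0.0000e+00 -1.0000e-01] [-0.5  -0.48  0.32]
[248 188  17  21 238] [255.8 199.5] [ 423.8 -279.6  100. ] [ 415.2 -279.4   70. ]
proj [array([256.5, 185.2]), array([256.2, 200.4])]
```

View pics/w3.png

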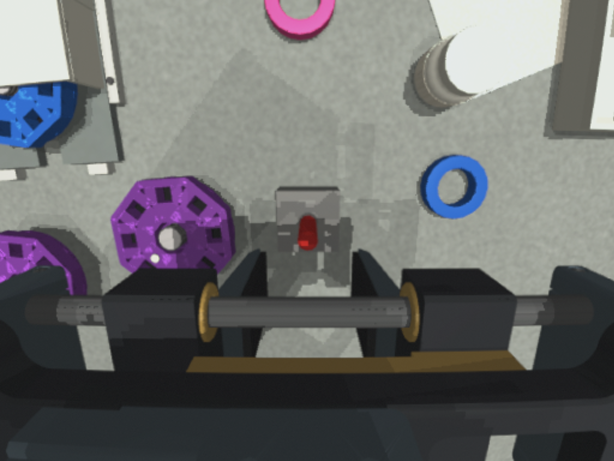

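The picture shows the red bar upright in the holder at (307,232) in the 1.2x view, centred between the fingers. Now I'll descend and grip.

>>> {"name": "apply_moves", "arguments": {"increments": [[0.0,0,0,-0.03,0,0,0],[0.0,0,0,-0.03,0,0,0],[0.0,0,0,-0.03,0,0,0],[0.0,0,0,-0.03,0,0,0],[0.0,0,0,0,0,0,0]]}}

```text
time_s: 3.78
ee_pos: [420.4, -279.2, 70.3]
ee_rot: [-179.8, 0.4, -0.1]
force: [-0.6, 0.7, 0.1]
gripper_width: 45.2
gripper_force: 0.0
```

>>> {"name": "apply_moves", "arguments": {"increments": [[-1,0,0,0,0,0,0],[-1,0,0,0,0,0,0],[-1,0,0,0,0,0,0],[-1,0,0,0,0,0,0],[-1,0,0,0,0,0,0]], "newtons": 40}}

```text
time_s: 4.2
ee_pos: [424.1, -280.9, 74.5]
ee_rot: [179.9, -0.1, -0.0]
force: [-0.6, -0.2, 5.5]
gripper_width: 15.7
gripper_force: 39.3
```

>>> {"name": "apply_moves", "arguments": {"increments": [[-1,0,0,0,0,0,0],[-1,0,0,0,0,0,0]]}}

```text
time_s: 4.37
ee_pos: [424.3, -281.2, 74.5]
ee_rot: [179.9, -0.1, -0.0]
force: [-1.5, -0.4, 7.3]
gripper_width: 15.2
gripper_force: 40.0
```

>>> {"name": "apply_moves", "arguments": {"increments": [[-1,0,0,0.02,0,0,0],[-1,0,0,0.03,0,0,0],[-1,0,0,0.035,0,0,0],[-1,0,0.01,0.035,0,0,0],[-1,-0.003,0.03,0.005,0,0,0]]}}

```text
time_s: 4.78
ee_pos: [424.3, -244.3, 204.0]
ee_rot: [179.5, -0.7, -0.2]
force: [0.7, 0.0, -0.0]
gripper_width: 15.3
gripper_force: 40.0
```

>>> {"name": "apply_moves", "arguments": {"increments": [[-1,-0.004,0.035,0,0,0,0],[-1,-0.004,0.035,0,0,0,0],[-1,-0.004,0.035,0,0,0,0],[-1,-0.004,0.035,0,0,0,0],[-1,-0.004,0.035,0,0,0,0]]}}

```text
time_s: 5.2
ee_pos: [399.5, -63.8, 198.1]
ee_rot: [-180.0, -0.0, -0.1]
force: [0.3, 0.0, -1.5]
gripper_width: 15.0
gripper_force: 40.0
```

>>> {"name": "apply_moves", "arguments": {"increments": [[-1,0,0.03,0,0,0,0],[-1,0,0.025,0,0,0,0],[-1,0,0,0,0,0,0],[-1,0,0,0,0,0,0],[-1,0,0,0,0,0,0]]}}

```text
time_s: 5.62
ee_pos: [400.3, -10.7, 198.0]
ee_rot: [180.0, 0.0, -0.0]
force: [-1.0, -0.5, -0.8]
gripper_width: 15.1
gripper_force: 40.0
```

```bash
python3 - <<'E'
from h import *
f=cams.grab_frame('wrist');s=status.state();np.save('f.npy',f,allow_pickle=True)
print(s['ee_pos'].round(1),s['ee_rot'].round(2),s['force'].round(2),s['torque'].round(2),s['qpos'].round(1),s['gripper_width'])
for q,z in [('collar',50),('mark',50),('hood_edge',62)]:
    for r in finder.boxes_of(q,'wrist')[:2]:
        l,t,w,h=r['rect'];print(q,round(r['score'],2),np.round(r['rect']),atz(f,l+w/2,t+h/2,z).round(1))
save(f,'w4.png',(140,0,240,220),3)
p=s['ee_pos'];print(np.round(proj(f,p-[0,0,64]),1),np.round(proj(f,p+[0,0,27]),1))
E
```

```text
[400.3 -11.  198. ] [ 1.7997e+02  1.0000e-02 -7.0000e-02] [-0.22  0.01 -0.5 ] [-0.02 -0.01 -0.  ] [ -3.2   3.9 113.   -0.   63.1  86.9] 15.257102802599361
collar 0.87 [195. 168. 100.  55.] [390.9   2.9  50. ]
collar 0.83 [333. 131. 103.  92.] [ 411.2 -153.1   50. ]
mark 0.87 [331. 126. 106. 101.] [ 413.1 -152.7   50. ]
mark 0.79 [207.  44. 110.  51.] [523.3 -15.7  50. ]
hood_edge 0.6 [181.   0. 154. 119.] [530.3 -12.2  62. ]
[257.5 210.4] [257.7 265.8]
```

View pics/w4.png

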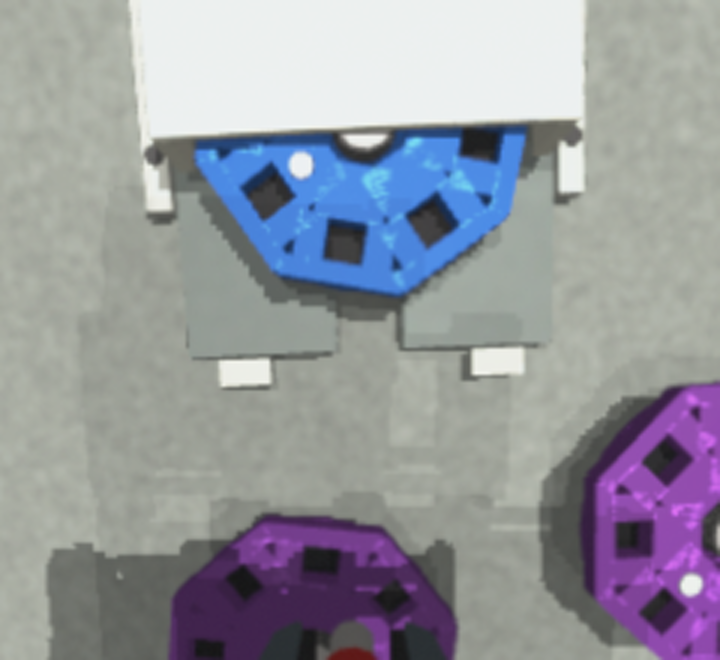

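The view shows the blue collar with hole mouths at full-frame (229.3,63.7), (255,80.3) and (284,73.7). The white dot is at (240,55), the plate's front edge runs from (203,119) to (323,114), and the hood edge is at row ~44.

```bash
cat > fit.py <<'E'
from h import *
from scipy.optimize import least_squares
def fit(f,px,z=None,c=None,k=(135,180,225)):
    # px: hole mouth pixels; unknown cx,cy,th(,z)
    def res(p):
        zz=p[3] if z is None else z; cx,cy=(p[0],p[1]) if c is None else c
        return np.concatenate([np.subtract(proj(f,(cx+40*np.cos(np.radians(a+p[2])),cy+40*np.sin(np.radians(a+p[2])),zz)),q) for a,q in zip(k,px)])
    r=least_squares(res,[510,-10,0,50 if z is None else z]);return r.x.round(2),np.round(r.fun,2)
E
python3 - <<'E'
from fit import *
f=np.load('f.npy',allow_pickle=True).item()
px=[(229.3,63.7),(255,80.3),(284,73.7)]
print(fit(f,px))
for z in (46,50,54):print(z,fit(f,px,z))
for a,b,z in [((202.7,119),(252.7,117.3),12),((274,116),(323.3,114),12),((190,45.7),(334.3,40.7),62)]:
    A,B=atz(f,*a,z),atz(f,*b,z);print(A.round(1),B.round(1),((A+B)/2).round(1),np.degrees(np.arctan2(-(A-B)[0],(A-B)[1])).round(2))
E
```

```text
(array([552.15, -15.17,  -9.78,  49.22]), array([ 0.1 , -0.06, -0.12,  0.17,  0.02, -0.11]))
46 (array([552.66, -15.16,  -9.79,  46.  ]), array([ 0.38,  0.02, -0.11,  0.09, -0.27, -0.12]))
50 (array([552.03, -15.17,  -9.78,  50.  ]), array([ 0.03, -0.08, -0.12,  0.2 ,  0.09, -0.11]))
54 (array([551.41, -15.18,  -9.77,  54.  ]), array([-0.33, -0.19, -0.14,  0.31,  0.47, -0.09]))
[474.4  54.1  12. ] [476.2  -5.4  12. ] [475.3  24.4  12. ] 1.71
[477.7 -30.7  12. ] [480.2 -89.2  12. ] [478.9 -59.9  12. ] 2.47
[543.4  54.1  62. ] [547.9 -85.   62. ] [545.7 -15.5  62. ] 1.88
```

>>> {"name": "apply_moves", "arguments": {"increments": [[-1,0.0238,-0.0055,-0.01,0,0,7],[-1,0.0238,-0.0055,-0.01,0,0,7],[-1,0.0238,-0.0055,-0.01,0,0,7],[-1,0.0238,-0.0055,-0.015,0,0,7],[-1,0.0238,-0.0053,-0.017,0,0,7]]}}

```text
time_s: 6.23
ee_pos: [521.0, -39.0, 135.7]
ee_rot: [179.9, -0.1, 35.2]
force: [0.7, -0.5, -1.2]
gripper_width: 15.2
gripper_force: 40.0
```

>>> {"name": "apply_moves", "arguments": {"increments": [[-1,0,0,-0.009,0,0,0],[-1,0,0,0,0,0,0],[-1,0,0,0,0,0,0],[-1,0,0,0,0,0,0]]}}

```text
time_s: 6.57
ee_pos: [518.8, -37.9, 127.5]
ee_rot: [180.0, -0.0, 34.9]
force: [-0.2, -0.3, -1.0]
gripper_width: 15.5
gripper_force: 40.0
```

```bash
python3 - <<'E'
from h import *
f=cams.grab_frame('wrist');s=status.state();np.save('f.npy',f,allow_pickle=True)
print(s['ee_pos'].round(1),s['ee_rot'].round(2),s['force'].round(2),s['qpos'].round(1),s['gripper_width'])
p=s['ee_pos'];print('bar foot/top',np.round(proj(f,p-[0,0,64]),1),np.round(proj(f,p+[0,0,27]),1))
for a in (125.2,170.2,215.2):print('hole',a,np.round(proj(f,(552+40*np.cos(np.radians(a)),-15.2+40*np.sin(np.radians(a)),49.2)),1))
save(f,'w5.png',(140,100,240,180),3.3)
E
```

```text
[519.  -37.8 127.9] [ 1.7996e+02 -5.0000e-02  3.4910e+01] [ 0.11 -0.19 -0.39] [ -5.4  18.4 105.3  -0.   56.2  49.7] 15.027665643877238
bar foot/top [256.3 210.1] [255.7 265.3]
hole 125.2 [209.3 159.8]
hole 170.2 [224.4 192.2]
hole 215.2 [257.  204.9]
```

View pics/w5.png

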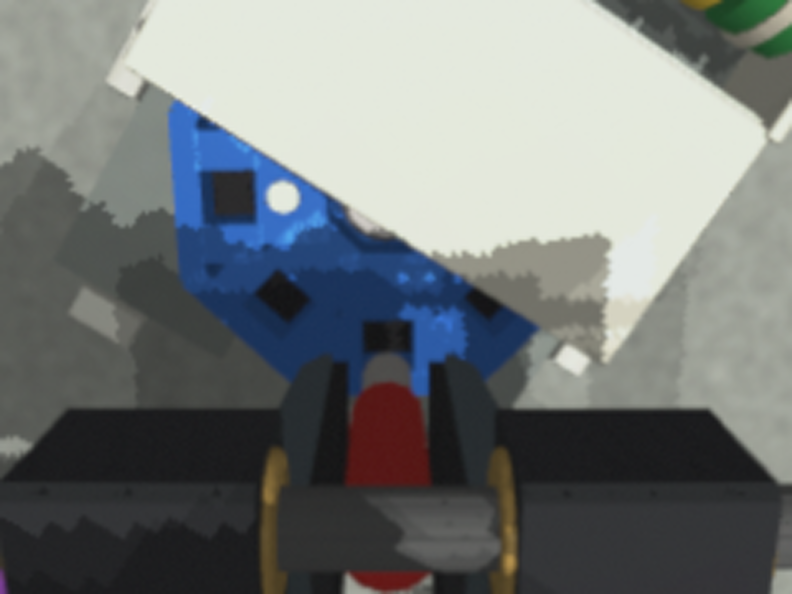

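The hole at 215 degrees, at (257,204), lines up with the bar foot at (257.6,210). I'll descend in small steps, watching the force.

>>> {"name": "apply_moves", "arguments": {"increments": [[-1,0.0011,0.0002,-0.006,0,0,0],[-1,0,0,-0.005,0,0,0],[-1,0,0,-0.003,0,0,0],[-1,0,0,-0.0025,0,0,0],[-1,0,0,0,0,0,0]]}}

```text
time_s: 7.03
ee_pos: [520.2, -37.3, 110.0]
ee_rot: [-180.0, 0.0, 35.0]
force: [-0.5, 1.0, -1.9]
gripper_width: 15.4
gripper_force: 40.0
```

>>> {"name": "apply_moves", "arguments": {"increments": [[-1,0,0,-0.002,0,0,0],[-1,0,0,0,0,0,0]]}}

```text
time_s: 7.2
ee_pos: [520.4, -37.5, 108.2]
ee_rot: [-180.0, 0.0, 35.0]
force: [0.0, 0.0, -1.5]
gripper_width: 15.2
gripper_force: 40.0
```

>>> {"name": "apply_moves", "arguments": {"increments": [[-1,0,0,-0.002,0,0,0],[-1,0,0,-0.002,0,0,0],[-1,0,0,0,0,0,0]]}}

```text
time_s: 7.45
ee_pos: [520.4, -37.4, 104.1]
ee_rot: [-180.0, 0.0, 35.0]
force: [0.7, 0.2, -1.6]
gripper_width: 15.3
gripper_force: 40.0
```

>>> {"name": "apply_moves", "arguments": {"increments": [[-1,0,0,-0.002,0,0,0],[-1,0,0,-0.002,0,0,0],[-1,0,0,0,0,0,0]]}}

```text
time_s: 7.7
ee_pos: [520.4, -37.4, 100.1]
ee_rot: [-180.0, 0.0, 35.0]
force: [0.4, 0.2, -1.2]
gripper_width: 15.5
gripper_force: 40.0
```

```bash
python3 - <<'E'
import numpy as np
a=np.radians(np.arange(215,118,-4.0));p=39*np.c_[np.cos(a),np.sin(a)]
for x,d in zip(np.degrees(a),np.diff(p,axis=0)):print(round(x),d.round(2))
E
```

```text
215 [-1.48  2.28]
211 [-1.32  2.38]
207 [-1.15  2.47]
203 [-0.98  2.54]
199 [-0.8  2.6]
195 [-0.61  2.65]
191 [-0.43  2.69]
187 [-0.24  2.71]
183 [-0.05  2.72]
179 [0.14 2.72]
175 [0.33 2.7 ]
171 [0.52 2.67]
167 [0.7  2.63]
163 [0.89 2.57]
159 [1.06 2.51]
155 [1.24 2.43]
151 [1.4  2.33]
147 [1.56 2.23]
143 [1.71 2.12]
139 [1.86 1.99]
135 [1.99 1.86]
131 [2.12 1.71]
127 [2.23 1.56]
123 [2.33 1.4 ]
```

>>> {"name": "apply_moves", "arguments": {"increments": [[-1,-0.0007,0.0011,-0.0001,0,0,-1.8],[-1,-0.0008,0.0012,-0.0001,0,0,-1.8],[-1,-0.0006,0.0012,-0.0001,0,0,-1.8],[-1,-0.0007,0.0012,-0.0002,0,0,-1.8]]}}

```text
time_s: 8.03
ee_pos: [518.5, -34.1, 100.2]
ee_rot: [179.8, -0.0, 27.8]
force: [1.5, -4.7, -1.5]
gripper_width: 15.3
gripper_force: 40.0
```

>>> {"name": "apply_moves", "arguments": {"increments": [[-1,-0.0011,0.0025,-0.0003,0,0,-3.6],[-1,-0.001,0.0025,-0.0003,0,0,-3.6]]}}

```text
time_s: 8.2
ee_pos: [516.1, -29.3, 99.6]
ee_rot: [179.8, -0.0, 20.5]
force: [0.7, -5.6, -0.5]
gripper_width: 15.3
gripper_force: 40.0
```

>>> {"name": "apply_moves", "arguments": {"increments": [[-1,-0.0008,0.0026,-0.0003,0,0,-3.6],[-1,-0.0006,0.0027,-0.0003,0,0,-3.6],[-1,-0.0004,0.0027,-0.0003,0,0,-3.6],[-1,-0.0002,0.0027,-0.0003,0,0,-3.6]]}}

```text
time_s: 8.53
ee_pos: [513.5, -18.4, 98.3]
ee_rot: [179.8, 0.0, 6.1]
force: [-0.2, -5.0, 0.2]
gripper_width: 15.1
gripper_force: 40.0
```

>>> {"name": "apply_moves", "arguments": {"increments": [[-1,0,0.0027,-0.0003,0,0,-3.6],[-1,0.0001,0.0027,-0.0003,0,0,-3.6],[-1,0.0003,0.0027,-0.0003,0,0,-3.6],[-1,0.0005,0.0027,-0.0003,0,0,-3.6]]}}

```text
time_s: 8.87
ee_pos: [514.0, -7.6, 97.1]
ee_rot: [179.8, 0.0, -8.3]
force: [-1.5, -3.9, 1.7]
gripper_width: 15.7
gripper_force: 40.0
```

>>> {"name": "apply_moves", "arguments": {"increments": [[-1,0.0007,0.0026,-0.0003,0,0,-3.6],[-1,0.0009,0.0026,-0.0003,0,0,-3.6],[-1,0.0011,0.0025,-0.0003,0,0,-3.6],[-1,0.0012,0.0024,-0.0003,0,0,-3.6]]}}

```text
time_s: 9.2
ee_pos: [517.5, 2.6, 95.8]
ee_rot: [179.8, 0.0, -22.7]
force: [-1.9, -3.9, 2.0]
gripper_width: 15.6
gripper_force: 40.0
```

>>> {"name": "apply_moves", "arguments": {"increments": [[-1,0.0014,0.0023,-0.0002,0,0,-3.6],[-1,0.0016,0.0022,-0.0002,0,0,-3.6],[-1,0.0017,0.0021,-0.0002,0,0,-3.6],[-1,0.0019,0.002,-0.0002,0,0,-3.6]]}}

```text
time_s: 9.53
ee_pos: [523.6, 11.2, 94.8]
ee_rot: [179.8, 0.1, -37.1]
force: [-2.9, -4.8, 1.6]
gripper_width: 15.1
gripper_force: 40.0
```

>>> {"name": "apply_moves", "arguments": {"increments": [[-1,0.002,0.0019,-0.0002,0,0,-3],[-1,0.0021,0.0017,-0.0002,0,0,-3],[-1,0.0011,0.0008,0,0,0,-1],[-1,0,0,0,0,0,0]]}}

```text
time_s: 9.87
ee_pos: [529.0, 15.8, 94.2]
ee_rot: [179.8, 0.0, -44.0]
force: [-3.0, -5.0, -0.9]
gripper_width: 15.0
gripper_force: 40.0
```

>>> {"name": "apply_moves", "arguments": {"increments": [[-1,-0.0008,-0.0006,0.002,0,0,0],[-1,0,0,0.008,0,0,0],[-1,0,0,0.012,0,0,0],[-1,0,0,0.012,0,0,0],[-1,-0.0006,-0.0046,0,0,0,7]]}}

```text
time_s: 10.28
ee_pos: [531.4, 12.6, 131.8]
ee_rot: [-179.7, -0.3, -36.9]
force: [0.4, 0.2, -0.8]
gripper_width: 15.0
gripper_force: 40.0
```

>>> {"name": "apply_moves", "arguments": {"increments": [[-1,-0.0006,-0.0049,0,0,0,7],[-1,-0.0006,-0.0049,0,0,0,7],[-1,-0.0006,-0.0049,0,0,0,7],[-1,-0.0006,-0.0049,0,0,0,7],[-1,-0.0006,-0.0049,0,0,0,7]]}}

```text
time_s: 10.7
ee_pos: [526.7, -12.5, 129.6]
ee_rot: [-179.9, -0.2, -1.7]
force: [-0.7, -0.4, -1.0]
gripper_width: 15.7
gripper_force: 40.0
```

>>> {"name": "apply_moves", "arguments": {"increments": [[-1,-0.0006,-0.0049,0,0,0,7],[-1,-0.0006,-0.0049,0,0,0,7],[-1,-0.0006,-0.0049,0,0,0,7],[-1,-0.0006,-0.0049,0,0,0,7],[-1,-0.0006,-0.0049,0,0,0,7]]}}

```text
time_s: 11.12
ee_pos: [523.7, -37.1, 129.6]
ee_rot: [180.0, -0.2, 33.3]
force: [0.1, -0.5, -0.9]
gripper_width: 15.4
gripper_force: 40.0
```

>>> {"name": "apply_moves", "arguments": {"increments": [[-1,0,0,0,0,0,1],[-1,0,0,0,0,0,0],[-1,0,0,0,0,0,0]]}}

```text
time_s: 11.37
ee_pos: [523.2, -37.0, 129.1]
ee_rot: [180.0, -0.1, 33.8]
force: [0.1, 0.3, -2.1]
gripper_width: 15.7
gripper_force: 40.0
```

```bash
python3 - <<'E'
from h import *
f=cams.grab_frame('wrist');s=status.state();np.save('f.npy',f,allow_pickle=True)
print(s['ee_pos'].round(1),s['ee_rot'].round(2),s['force'].round(2),s['qpos'].round(1),s['gripper_width'])
p=s['ee_pos'];print('bar foot/top',np.round(proj(f,p-[0,0,64]),1),np.round(proj(f,p+[0,0,27]),1))
for b in (0,3,6):
  for a in (125.2,170.2,215.2):print('hole',b,np.round(proj(f,(552+40*np.cos(np.radians(a+b)),-15.2+40*np.sin(np.radians(a+b)),43.4)),1))
save(f,'w6.png',(160,130,180,130),4)
E
```

```text
[523.1 -37.  129. ] [ 1.7998e+02 -6.0000e-02  3.3860e+01] [-0.32  1.11 -1.57] [ -5.3  18.7 104.7   0.   56.6  50.8] 15.279302692599028
bar foot/top [256.3 210.4] [255.6 265.4]
hole 0 [208.2 164.4]
hole 0 [223.3 195.3]
hole 0 [255.2 207.1]
hole 3 [208.5 166.8]
hole 3 [225.1 196.9]
hole 3 [257.5 207. ]
hole 6 [208.8 169.1]
hole 6 [227.  198.3]
hole 6 [259.8 206.7]
```

View pics/w6.png

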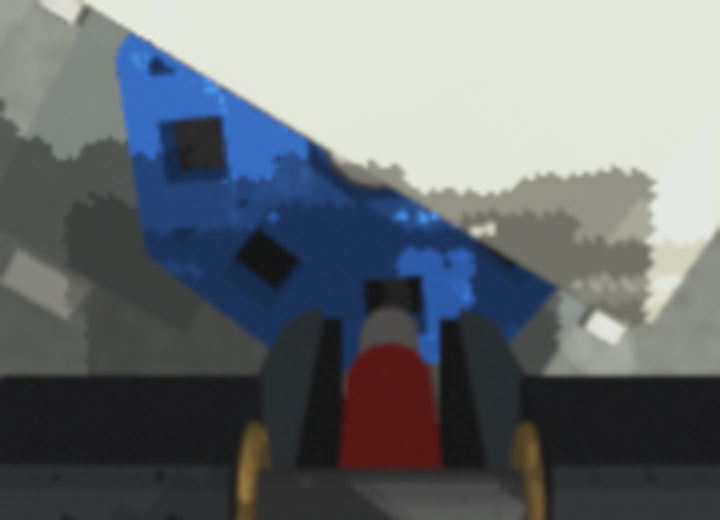

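The hole mouths are at (208.5,167.5) and (225.3,196.5), so the holes stand at about 128, 173 and 218 degrees. I'll insert the bar in the hole at 218.

>>> {"name": "apply_moves", "arguments": {"increments": [[-1,-0.0015,-0.0022,-0.008,0,0,3],[-1,0,0,-0.006,0,0,0],[-1,0,0,-0.004,0,0,0],[-1,0,0,-0.0025,0,0,0],[-1,0,0,0,0,0,0]]}}

```text
time_s: 11.83
ee_pos: [520.9, -39.4, 107.4]
ee_rot: [-179.9, 0.1, 36.9]
force: [-0.1, 0.9, -0.7]
gripper_width: 15.7
gripper_force: 40.0
```

>>> {"name": "apply_moves", "arguments": {"increments": [[-1,0,0,-0.0015,0,0,0],[-1,0,0,-0.0015,0,0,0],[-1,0,0,0,0,0,0]]}}

```text
time_s: 12.08
ee_pos: [521.6, -39.5, 105.0]
ee_rot: [180.0, -0.0, 36.9]
force: [1.4, 0.5, -1.4]
gripper_width: 15.3
gripper_force: 40.0
```

>>> {"name": "apply_moves", "arguments": {"increments": [[-1,0,0,-0.0015,0,0,0],[-1,0,0,-0.0015,0,0,0],[-1,0,0,0,0,0,0]]}}

```text
time_s: 12.33
ee_pos: [521.7, -39.5, 102.1]
ee_rot: [180.0, -0.0, 36.9]
force: [1.2, -0.7, -1.3]
gripper_width: 15.2
gripper_force: 40.0
```

>>> {"name": "apply_moves", "arguments": {"increments": [[-1,0,0,-0.002,0,0,0],[-1,0,0,-0.002,0,0,0],[-1,0,0,-0.0015,0,0,0],[-1,0,0,0,0,0,0]]}}

```text
time_s: 12.67
ee_pos: [521.6, -39.4, 96.4]
ee_rot: [180.0, -0.0, 37.0]
force: [2.6, 2.0, -0.7]
gripper_width: 15.1
gripper_force: 40.0
```

>>> {"name": "apply_moves", "arguments": {"increments": [[-1,-0.0008,0.0011,-0.0001,0,0,-1.8],[-1,-0.0008,0.0011,-0.0001,0,0,-1.8],[-1,-0.0007,0.0011,-0.0001,0,0,-1.8],[-1,-0.0007,0.0012,-0.0002,0,0,-1.8]]}}

```text
time_s: 13.0
ee_pos: [519.5, -36.3, 96.3]
ee_rot: [179.8, -0.1, 29.7]
force: [2.3, -3.4, -1.2]
gripper_width: 15.1
gripper_force: 40.0
```

>>> {"name": "apply_moves", "arguments": {"increments": [[-1,-0.001,0.0024,-0.0003,0,0,-3.6],[-1,-0.001,0.0025,-0.0003,0,0,-3.6],[-1,-0.0009,0.0025,-0.0003,0,0,-3.6]]}}

```text
time_s: 13.25
ee_pos: [515.9, -29.2, 95.4]
ee_rot: [179.8, -0.0, 18.9]
force: [1.0, -3.9, -0.0]
gripper_width: 15.4
gripper_force: 40.0
```

>>> {"name": "apply_moves", "arguments": {"increments": [[-1,-0.0007,0.0026,-0.0003,0,0,-3.6],[-1,-0.0006,0.0027,-0.0003,0,0,-3.6]]}}

```text
time_s: 13.42
ee_pos: [514.2, -24.0, 94.8]
ee_rot: [179.8, 0.0, 11.7]
force: [1.3, -4.6, 0.9]
gripper_width: 15.2
gripper_force: 40.0
```

>>> {"name": "apply_moves", "arguments": {"increments": [[-1,-0.0004,0.0027,-0.0003,0,0,-3.6],[-1,-0.0002,0.0027,-0.0003,0,0,-3.6]]}}

```text
time_s: 13.58
ee_pos: [513.3, -18.5, 94.2]
ee_rot: [179.8, 0.0, 4.5]
force: [-0.0, -4.5, 1.3]
gripper_width: 15.1
gripper_force: 40.0
```

>>> {"name": "apply_moves", "arguments": {"increments": [[-1,0,0.0027,-0.0003,0,0,-3.6],[-1,0,0.0027,-0.0003,0,0,-3.6]]}}

```text
time_s: 13.75
ee_pos: [513.1, -13.1, 93.6]
ee_rot: [179.8, 0.0, -2.7]
force: [-0.7, -5.5, 1.4]
gripper_width: 15.1
gripper_force: 40.0
```

>>> {"name": "apply_moves", "arguments": {"increments": [[-1,0.0002,0.002,-0.0002,0,0,-2.7],[-1,0.0003,0.002,-0.0002,0,0,-2.7]]}}

```text
time_s: 13.92
ee_pos: [513.4, -9.6, 93.2]
ee_rot: [179.7, 0.0, -8.0]
force: [-1.4, -8.1, 2.1]
gripper_width: 15.5
gripper_force: 40.0
```

>>> {"name": "apply_moves", "arguments": {"increments": [[-1,0.0001,0.001,0,0,0,-1],[-1,0,0,0,0,0,0]]}}

```text
time_s: 14.08
ee_pos: [513.5, -8.8, 93.2]
ee_rot: [179.7, 0.0, -8.9]
force: [-1.3, -6.7, 3.3]
gripper_width: 15.3
gripper_force: 40.0
```

>>> {"name": "apply_moves", "arguments": {"increments": [[-1,0.0002,0.001,0,0,0,-1.4],[-1,0.0002,0.001,0,0,0,-1.4]]}}

```text
time_s: 14.25
ee_pos: [513.7, -7.2, 93.2]
ee_rot: [179.7, 0.0, -11.7]
force: [-1.7, -8.1, 3.5]
gripper_width: 15.1
gripper_force: 40.0
```

>>> {"name": "apply_moves", "arguments": {"increments": [[-1,0.0003,0.001,0,0,0,-1.4]]}}

```text
time_s: 14.33
ee_pos: [513.8, -6.4, 93.1]
ee_rot: [179.6, 0.0, -13.1]
force: [-1.3, -8.8, 2.5]
gripper_width: 15.5
gripper_force: 40.0
```

>>> {"name": "apply_moves", "arguments": {"increments": [[-1,0.0003,0.001,0,0,0,-1.4],[-1,0,0,0,0,0,0]]}}

```text
time_s: 14.5
ee_pos: [514.0, -5.5, 93.1]
ee_rot: [179.6, 0.1, -14.5]
force: [-2.4, -8.8, 3.9]
gripper_width: 15.1
gripper_force: 40.0
```

>>> {"name": "apply_moves", "arguments": {"increments": [[-1,0.0003,0.001,0,0,0,-1.4],[-1,0,0,0,0,0,0]]}}

```text
time_s: 14.67
ee_pos: [514.2, -4.7, 93.1]
ee_rot: [179.6, 0.1, -15.9]
force: [-2.4, -9.5, 4.6]
gripper_width: 15.4
gripper_force: 40.1
```

>>> {"name": "apply_moves", "arguments": {"increments": [[-1,0.0003,0.001,0,0,0,-1.4],[-1,0,0,0,0,0,0]]}}

```text
time_s: 14.83
ee_pos: [514.3, -3.9, 93.1]
ee_rot: [179.6, 0.1, -17.3]
force: [-2.0, -10.2, 2.7]
gripper_width: 15.4
gripper_force: 40.1
```

>>> {"name": "apply_moves", "arguments": {"increments": [[-1,0.0003,0.0007,0,0,0,-1],[-1,0,0,0,0,0,0],[-1,0,0,0,0,0,0]]}}

```text
time_s: 15.08
ee_pos: [514.5, -3.3, 93.1]
ee_rot: [179.6, 0.1, -18.3]
force: [-2.3, -10.4, 3.1]
gripper_width: 15.2
gripper_force: 40.1
```

```bash
python3 - <<'E'
from h import *
for _ in range(3):
    cams.grab_frame('scene');s=status.state();print(s['time_s'],s['force'].round(2),s['ee_pos'].round(1),s['torque'].round(2))
E
```

```text
15.1333 [ -2.55 -10.75   3.93] [514.5  -3.3  93.1] [-2.35  0.54  0.05]
15.1833 [-1.51 -9.25  4.89] [514.5  -3.3  93.1] [-2.33  0.57  0.01]
15.2333 [-1.85 -9.82  2.85] [514.4  -3.3  93.1] [-2.33  0.55  0.03]
```

>>> {"name": "apply_moves", "arguments": {"increments": [[-1,0.0003,0.0008,0,0,0,-1],[-1,0,0,0,0,0,0],[-1,0,0,0,0,0,0]]}}

```text
time_s: 15.48
ee_pos: [514.6, -2.6, 93.1]
ee_rot: [179.5, 0.1, -19.2]
force: [-2.4, -10.8, 3.0]
gripper_width: 15.5
gripper_force: 40.1
```

>>> {"name": "apply_moves", "arguments": {"increments": [[-1,-0.0005,-0.0018,0,0,0,0],[-1,-0.0003,-0.001,0,0,0,0],[-1,0,0,0,0,0,0]]}}

```text
time_s: 15.73
ee_pos: [514.5, -3.5, 92.9]
ee_rot: [179.8, 0.1, -19.4]
force: [-0.9, -6.1, 2.2]
gripper_width: 15.5
gripper_force: 40.0
```

>>> {"name": "apply_moves", "arguments": {"increments": [[-1,-0.0003,-0.001,0,0,0,0],[-1,-0.0003,-0.001,0,0,0,0],[-1,0,0,0,0,0,0]]}}

```text
time_s: 15.98
ee_pos: [514.4, -4.0, 92.8]
ee_rot: [180.0, 0.1, -19.4]
force: [-0.6, -2.5, -1.4]
gripper_width: 15.3
gripper_force: 40.0
```

>>> {"name": "apply_moves", "arguments": {"increments": [[-1,-0.0003,-0.0008,0.002,0,0,0],[-1,0,0,0.01,0,0,0],[-1,0,0,0.025,0,0,0],[-1,0,0,0.035,0,0,5],[-1,-0.01,-0.01,0.03,0,0,5]]}}

```text
time_s: 16.4
ee_pos: [506.1, -12.9, 197.1]
ee_rot: [-179.9, -0.1, -9.1]
force: [1.1, -0.9, -1.1]
gripper_width: 15.3
gripper_force: 40.0
```

>>> {"name": "apply_moves", "arguments": {"increments": [[-1,-0.01,-0.03,0,0,0,5],[-1,-0.01,-0.035,0,0,0,4.4],[-1,-0.01,-0.035,0,0,0,0],[-1,-0.01,-0.035,0,0,0,0],[-1,-0.01,-0.035,0,0,0,0]]}}

```text
time_s: 16.82
ee_pos: [454.3, -185.3, 196.0]
ee_rot: [-180.0, -0.1, -0.0]
force: [1.0, -0.3, -1.3]
gripper_width: 15.4
gripper_force: 40.0
```

>>> {"name": "apply_moves", "arguments": {"increments": [[-1,-0.01,-0.03,0,0,0,0],[-1,-0.01,-0.03,0,0,0,0],[-1,-0.01,-0.025,0,0,0,0],[-1,0,0,0,0,0,0],[-1,0,0,0,0,0,0]]}}

```text
time_s: 17.23
ee_pos: [424.5, -270.1, 195.6]
ee_rot: [-180.0, -0.1, -0.2]
force: [-0.0, -0.2, -1.5]
gripper_width: 15.4
gripper_force: 40.0
```

>>> {"name": "apply_moves", "arguments": {"increments": [[-1,0,0,0,0,0,0],[-1,0,0,0,0,0,0]]}}

```text
time_s: 17.4
ee_pos: [425.0, -268.6, 195.3]
ee_rot: [-180.0, -0.0, 0.0]
force: [0.2, -0.3, -0.9]
gripper_width: 15.3
gripper_force: 40.0
```

>>> {"name": "apply_moves", "arguments": {"increments": [[-1,-0.0006,-0.0126,-0.02,0,0,0],[-1,0,0,-0.03,0,0,0],[-1,0,0,-0.02,0,0,0],[-1,0,0,-0.01,0,0,0],[-1,0,0,0,0,0,0]]}}

```text
time_s: 17.82
ee_pos: [423.2, -280.5, 113.0]
ee_rot: [-179.8, 0.2, 0.0]
force: [-0.0, 1.0, -1.2]
gripper_width: 15.1
gripper_force: 40.0
```

>>> {"name": "apply_moves", "arguments": {"increments": [[-1,0,0,0,0,0,0],[-1,0,0,0,0,0,0]]}}

```text
time_s: 17.98
ee_pos: [425.1, -282.5, 116.3]
ee_rot: [179.9, -0.1, 0.0]
force: [-0.1, 0.4, -1.3]
gripper_width: 15.2
gripper_force: 40.0
```

```bash
python3 - <<'E'
from h import *
f=cams.grab_frame('wrist');s=status.state()
print(s['ee_pos'].round(1),s['ee_rot'].round(2),s['force'].round(2))
p=s['ee_pos'];print('foot',np.round(proj(f,p-[0,0,64.5]),1),'hole',np.round(proj(f,(424.3,-281.2,36)),1))
save(f,'w7.png',(170,130,170,130),4)
E
```

```text
[ 425.1 -282.6  116.5] [ 1.799e+02 -1.500e-01 -1.000e-02] [-0.34 -0.49 -1.05]
foot [257.2 210.6] hole [255.6 205.8]
```

View pics/w7.png

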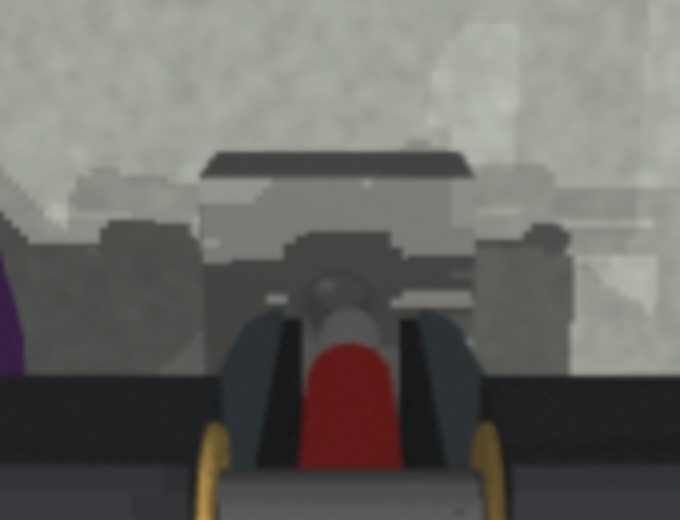

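The holder's hole is centred at about (254.5,205) and the bar foot at (257.5,210). I'll shift the bar by +2 mm in y and lower it.

>>> {"name": "apply_moves", "arguments": {"increments": [[-1,-0.0007,0.002,-0.006,0,0,0],[-1,0,0,-0.006,0,0,0],[-1,0,0,-0.005,0,0,0],[-1,0,0,-0.003,0,0,0],[-1,0,0,0,0,0,0]]}}

```text
time_s: 18.45
ee_pos: [422.8, -280.0, 94.1]
ee_rot: [-180.0, 0.1, -0.0]
force: [0.2, -0.1, -2.2]
gripper_width: 15.0
gripper_force: 40.0
```

>>> {"name": "apply_moves", "arguments": {"increments": [[-1,0,0,-0.004,0,0,0],[-1,0,0,-0.004,0,0,0],[-1,0,0,0,0,0,0]]}}

```text
time_s: 18.7
ee_pos: [422.8, -280.0, 86.2]
ee_rot: [-180.0, 0.1, -0.0]
force: [1.0, -0.7, -1.4]
gripper_width: 15.3
gripper_force: 40.0
```

Inserted without resistance. I'll lower it the rest of the way.

>>> {"name": "apply_moves", "arguments": {"increments": [[-1,0.0005,0,-0.004,0,0,0],[-1,0.0003,0,-0.004,0,0,0],[-1,0,0,-0.002,0,0,0],[-1,0,0,0,0,0,0]]}}

```text
time_s: 19.03
ee_pos: [423.7, -280.0, 76.4]
ee_rot: [-180.0, 0.1, -0.0]
force: [0.0, -0.5, -0.5]
gripper_width: 14.9
gripper_force: 40.0
```

>>> {"name": "apply_moves", "arguments": {"increments": [[-1,0,0,-0.001,0,0,0],[-1,0,0,0,0,0,0]]}}

```text
time_s: 19.2
ee_pos: [424.1, -280.3, 75.9]
ee_rot: [180.0, 0.0, -0.0]
force: [-0.0, 0.3, -0.5]
gripper_width: 15.3
gripper_force: 40.0
```

>>> {"name": "apply_moves", "arguments": {"increments": [[-1,0,0,-0.001,0,0,0],[-0.4,0,0,0,0,0,0],[-0.2,0,0,0,0,0,0],[0,0,0,0,0,0,0],[0,0,0,0,0,0,0]]}}

```text
time_s: 19.62
ee_pos: [424.2, -280.4, 75.2]
ee_rot: [180.0, -0.0, -0.0]
force: [-0.7, 0.3, 0.6]
gripper_width: 39.0
gripper_force: 0.0
```

>>> {"name": "apply_moves", "arguments": {"increments": [[0,0,0,0,0,0,0],[0,0,0,0.015,0,0,0],[0,0,0,0.035,0,0,0],[0,0,0,0.035,0,0,0],[0,0,0,0.035,0,0,0]]}}

```text
time_s: 20.03
ee_pos: [423.7, -280.0, 196.2]
ee_rot: [-180.0, 0.1, -0.0]
force: [1.4, 0.8, -0.4]
gripper_width: 45.8
gripper_force: 0.0
```

>>> {"name": "apply_moves", "arguments": {"increments": [[0,-0.02,0,0.03,0,0,0],[0,-0.02,0,0.03,0,0,0],[0,0,0,0,0,0,0],[0,0,0,0,0,0,0],[0,0,0,0,0,0,0]]}}

```text
time_s: 20.45
ee_pos: [383.9, -280.0, 254.4]
ee_rot: [-180.0, 0.0, -0.1]
force: [-0.5, 0.7, -0.4]
gripper_width: 45.7
gripper_force: 0.0
```

```bash
python3 - <<'E'
from h import *
f=cams.grab_frame('wrist');s=status.state()
print(s['ee_pos'].round(1),s['force'].round(2),s['gripper_width'])
print('bar axis pred',np.round(proj(f,(424,-280.5,41)),1),np.round(proj(f,(424,-280.5,102)),1))
save(f,'w8.png',(0,0,400,260),2)
E
```

```text
[ 383.8 -279.9  253.7] [-0.07 -0.05  0.06] 45.34791202768586
bar axis pred [257.6 145.6] [257.7 150.5]
```

View pics/w8.png

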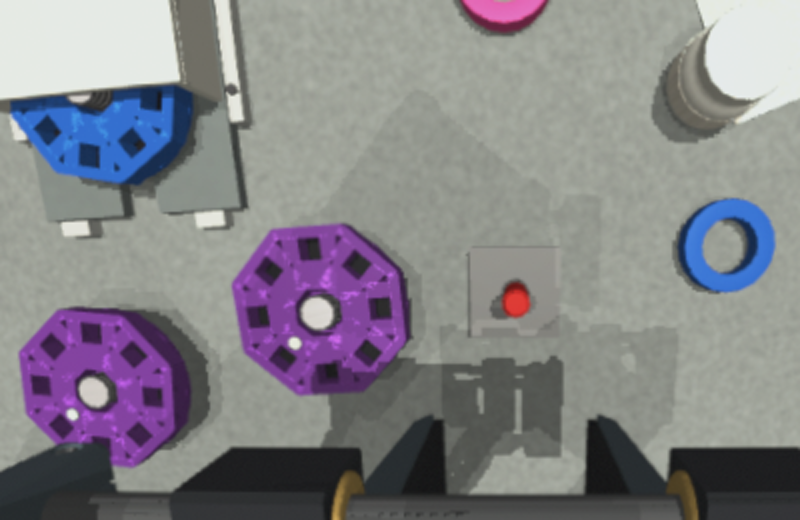

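The bar stands upright in the holder at (257.5,149), matching the prediction. The collar is tight, and the dispenser sits between its stops.

```bash
python3 -c "
from workcell import env
print(env.job_done())"
```

```text
the job is handed in; nothing more can be done
None
```

The collar is hand-tight at a push of about 11 N, turned only with the bar; the bar is back in its holder, nothing else was seen to move, and the job is handed in (no verdict was returned).

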